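# Turn the leaf of the recipe flip stand

### The job

Push the blue leaf with the orange thumb tab on the recipe flip stand up and over its spine, from the left side to the right, and press it gently down until it lies fully flat there. Only push it with the fingers: do not pinch or fling it; leave the things around the stand where they are, and finish clear of everything.

Things in the scene. Friction and masses are not known exactly. Their poses are not given: they have to be found in the camera images.
- recipe_stand: Low wooden recipe flip stand, fixed. Origin: centre of its underside, on the worktop. x: along the spine, away from the robot at yaw 0; y: to the left; z: up. Either side of the spine is a page rest, 150 mm along x, from y = 9 to 105 mm (and -9 to -105), its top 49 mm and underside 35 mm above the worktop, on legs that end at y = 70 mm (and -70).
- spine (a point): Middle of the spine: a point on the hinge axis, 52 mm straight above the stand's origin; axes as the stand's, the hinge axis runs along x, with steel knuckles of 4 mm radius round it.
- leaf (a joint): Angle of the leaf about the spine, rad: 0 = flat on the left (+y) rest, 1.57 = upright, 3.14 (end stop) = flat on the right (-y) rest. It starts at 0 to 0.2. The hinge is stiff (0.11 N m): the leaf stays at any angle where it is left, so it must be pushed all the way down; 1 to 2 N at the tab turns it.
- leaf_tab (a point): Point on the leaf's orange thumb tab, 145 mm from the hinge axis, mid-length. Rigid blue leaf, about 0.09 kg, 4 mm thick, mid-plane through the axis, 144 mm along the spine, reaching 104 mm from the axis. Its tab, 64 mm along the spine, 4 mm thick, reaches to 160 mm: it overhangs the rest by 55 mm with 50 mm free height below when flat.
- salt: Bystander: clear salt shaker with grey cap, 44 mm across, 90 mm tall, loose; stands behind the stand. Origin: centre of underside.
- spice: Bystander: spice jar with red lid and green label, 45 mm across, 106 mm tall, loose; stands behind the stand. Origin: centre of underside.
- lemon: Bystander: lemon, 75x58x59 mm, loose; to the right of the stand. Origin: centre of underside.
- cream_mug: Bystander: cream mug with a handle, 90x118x87 mm, loose; farther to the right of the stand. Origin: centre of underside.

How it is judged (in metres and radians):
On the way, in this order (a step that is already met when the one before it is completed fails the run):
1. the leaf stands upright over the spine (value of joint leaf above 1.4 rad).
2. the leaf lies flat on the right (value of joint leaf above 3.08 rad), for 0.2 s.
At the end, for the whole second after the job is handed in: The leaf lies at rest flat on the right-hand rest (within 0.06 rad, about 9 mm at the tab's edge) and each of the four loose things is within 3 cm of where it stood (value of joint leaf above 3.08 rad and velocity of joint leaf below 0.05 rad/s and distance of each of salt, spice, lemon, cream_mug from where it was at the start of the episode below 0.03 m); the robot touches nothing.
It fails at once if a loose thing beside the stand was lifted or shifted by more than 3 cm (distance of any of salt, spice, lemon, cream_mug from where it was at the start of the episode above 0.03 m).
It fails at once if the leaf or stand was pinched or pressed hard (more than 30 N) (contact force between the fingers and recipe_stand above 30 N).
It fails at once if the leaf was flung over (faster than 5 rad/s) (velocity of joint leaf above 5 rad/s).
It also fails if it takes over 48 s, if anything falls off the work surface, if the arm or the gripper's body presses on something with over 40 N, if the wrist force passes 120 N, or if a joint passes its speed limit or range.

### The arm

A 6-joint arm with a two-finger parallel gripper is mounted at the origin on a cart in front of the work surface, level with it; the furniture and walls round the work are solid. World frame = base frame: x ahead of the robot, y to its left, z up, the work surface at z = 0. Lengths are in mm, angles in rad, forces in N, time in s.
With the tool pointing down it reaches from about 275 to 725 mm from the base axis. Payload 5.6 kg.
Tool frame: the origin (TCP) lies at the very end of the fingers, on their centre line; the grasp point (between the pads) lies 19 mm behind it; z points along the fingers, y is the line along which they close (so a half turn about z gives the same grasp; the last joint's range is limited). The gripper opens to 85 mm and grips with 20 to 120 N. Pads are 22 mm wide; open, the fingers measure 114 mm over their backs; the gripper's body (76 mm by 85 mm) begins 54 mm behind the grasp point. The pads swing forward as they close: fully open they stand 13 mm farther back than shut.
Start: joints at [-0.983, 0.255, 0.108, 0, -1.424, -0.285], TCP at [164.026, -524.965, 231.283] pointing down, gripper open.
Joint ranges: [-2.95, 2.95], [-1.21, 1.97], [-1.09, 1.5], [-2.87, 1.71], [-2.94, -0.07], [-3.05, 3.05]. Speed limits (rad/s): [2.57, 2.57, 3.14, 3.14, 3.14, 3.14].

### API

Orientations are given as a 3x3 rotation matrix whose columns are the frame's x, y, z axes.
In Python, from plant import sensors, snapshot, ticket, look_for, tip_of gives the robot as it stands.
- The arm moves only by the shell command python3 -m handwheel 'ROWS' [OPENING] [FORCE]. ROWS is JSON, a list of rows, each an object of numbers: "tx", "ty", "tz": the shift along the tool's x, y, z in mm; "rx", "ry", "rz": the turn, a rotation vector about the tool's x, y, z in rad. In form: [{"tx": .., "ty": .., "tz": .., "rx": .., "ry": .., "rz": ..}, ...]. A call has 1 to 12 rows; each row shifts and turns the commanded pose from where the row before left it, along the tool's axes as they then stand; what a row does not reach is not made up. A row lasts 1/8 s, in which the tool goes at most 62.5 mm and 10.7 degrees, less where a joint would pass 70% of its speed; a pose out of reach is approached as far as the arm can. A call is refused whole if a number of a shift passes 62.5 or a number of a turn 0.188, either way. A call with a gripper value outside its range is refused whole. OPENING is the opening, from -1 (shut) to 1 (fully open), set as the call begins (- or left out, the last holds). The fingers move at their own pace and stop on an object; FORCE is the grip in N (left out, the last holds). Time passes only in rows, so rows that do not move let the fingers close. It gives the time, the measured TCP pose, the force and the opening at its end, in the units of the state.
- sensors.read_state(): the state, without advancing time (a new reading comes with each control period).
- snapshot(name): name is "scene" or "top" or "wrist"; returns a dict with "frame" (384x512x3 uint8, blue, green, red), "K" (3x3 intrinsics, pixels), "extrinsics" (4x4, takes a point from world to camera coordinates). Camera axes: x right, y up, looking along -z (the intrinsics and any distortion apply to the point x, -y, -z); pixel columns grow to the right and rows downward; lengths in mm; the calibration is good to about 2 mm. A picture is of the moment at which its call begins. There is no depth.
- ticket.job_done(): hands the job in, once; it reports no verdict.
Trained networks look in the newest picture that a camera, given by its name, has taken for a name from the list of things; names that differ only in an ending like _2 or _b are one class to them, and where a whole thing is asked for, a point or a joint stands for the part that bears it (a point fixed in the world has none). Each returns a list of dicts, best first, with "score" (0 to 1); they miss things now and then, are a little off and sometimes report something else, mostly with a low value. They report only what shows in the picture. A call takes as long as a camera call.
- look_for(name, camera): "box" ([left, top, right, bottom] in pixels, round what is visible of it).
- tip_of(name, camera): "xy" ([column, row] in pixels: a listed point, or the origin of a listed thing).
The state is a dict: "time": time; "qpos": joint angles; "dq": joint speeds; "effort": joint torques, N m; "eef_pos": TCP position; "tool_rot": TCP orientation; "ft_force": force on the tool from outside, world axes, zero at the start; "ft_torque": the same for the moment, N m; "opening": finger opening in mm.
Only numpy, scipy, OpenCV 4.12 (cv2) and the standard library are available. Lean on these libraries where they do the work, as an engineer would, in place of code of your own. Each camera call takes 0.05 s, during which the arm holds its last target. There are 200 camera calls.

## Working session

There is one attempt and no reset: what is moved stays moved. The work goes in short steps, Python scripts to look and compute and a shell command to move; the robot and the scene stay as the last step left them, time stands still between calls to the robot, and variables do not carry over. Pictures are saved under pics/ and viewed, on a budget of 10 in all, crops included, one or two more only if the job needs it, and the job is handed in when it is done.

```bash
mkdir -p pics; ls; cat > h.py <<'E'
import numpy as np, cv2
from plant import sensors, snapshot, ticket, look_for, tip_of
def ray(s,uv):
    K=np.array(s["K"]);E=np.array(s["extrinsics"]);R=E[:3,:3];t=E[:3,3]
    d=np.linalg.inv(K)@[uv[0],uv[1],1]; d=np.array([d[0],-d[1],-d[2]])
    return -R.T@t, R.T@d
def atz(s,uv,z):
    c,d=ray(s,uv); return c+d*(z-c[2])/d[2]
def proj(s,p):
    E=np.array(s["extrinsics"]);q=E[:3,:3]@p+E[:3,3]; q=np.array(s["K"])@[q[0],-q[1],-q[2]]; return q[:2]/q[2]
def tri(rs):
    A=0;b=0
    for c,d in rs:
        d=d/np.linalg.norm(d);P=np.eye(3)-np.outer(d,d);A=A+P;b=b+P@c
    return np.linalg.solve(A,b)
E
python3 - <<'E'
from h import *
np.set_printoptions(precision=1,suppress=True)
st=sensors.read_state();print(st["time"],st["eef_pos"],st["tool_rot"],st["opening"])
S={}
for cam in("scene","top"):
    s=S[cam]=snapshot(cam);cv2.imwrite(f"pics/{cam}0.png",s["frame"])
    print(cam,ray(s,(256,192)))
    for n in("recipe_stand","spine","leaf_tab","salt","spice","lemon","cream_mug"):
        r=tip_of(n,cam)[:1]; b=look_for(n,cam)[:1] if n!="spine" else []
        print(n,[(np.round(q["xy"],1),round(q["score"],2)) for q in r],[(np.round(q["box"]),round(q["score"],2)) for q in b])
        if r:
            S[cam,n]=ray(s,r[0]["xy"]); z={"spine":52,"leaf_tab":60}.get(n,0); print("   atz",z,atz(s,r[0]["xy"],z))
for n in("recipe_stand","spine","leaf_tab","salt","spice","lemon","cream_mug"):
    if ("scene",n) in S and ("top",n) in S: print(n,tri([S["scene",n],S["top",n]]))
f=np.hstack([cv2.resize(S[c]["frame"],(400,300)) for c in("scene","top")])
E
```

```text
pics
0.0 [ 163.9 -524.5  230.4] [[-1.  -0.3 -0. ]
 [-0.3  1.   0. ]
 [ 0.   0.  -1. ]] 85.41052670362434
scene (array([ -128.2, -1121.8,   632. ]), array([ 0.5,  0.7, -0.4]))
recipe_stand [(array([209.8, 192.2]), 0.85)] [(array([206., 162., 254., 199.]), 0.76)]
   atz 0 [489.7  20.7   0. ]
spine [(array([207.7, 173.5]), 0.94)] []
   atz 52 [493.5  37.5  52. ]
leaf_tab [(array([231.7, 178.5]), 0.55)] [(array([214., 165., 230., 178.]), 0.52)]
   atz 60 [525.  -43.6  60. ]
salt [(array([234.3, 176.5]), 0.76)] [(array([226., 148., 237., 177.]), 0.68)]
   atz 0 [608.2  78.2   0. ]
spice [(array([250.5, 188.1]), 0.88)] [(array([243., 153., 261., 188.]), 0.82)]
   atz 0 [605.1 -18.3  -0. ]
lemon [(array([254.9, 240.5]), 0.89)] [(array([238., 219., 267., 242.]), 0.97)]
   atz 0 [ 452.3 -270.6    0. ]
cream_mug [(array([312.9, 268.1]), 0.67)] [(array([294., 224., 338., 276.]), 0.62)]
   atz 0 [ 496.5 -436.6    0. ]
top (array([ 356.7, -119.2, 1013.6]), array([ 0.2, -0. , -1. ]))
recipe_stand [(array([200.6, 216.8]), 0.6)] [(array([138., 189., 242., 246.]), 0.66)]
   atz 0 [493.9  21.9   0. ]
spine [] []
leaf_tab [(array([141.7, 213.6]), 0.94)] [(array([138., 190., 201., 242.]), 0.63)]
   atz 60 [494.2 170.1  60. ]
salt [(array([176.6, 177. ]), 0.52)] [(array([166., 166., 187., 186.]), 0.63)]
   atz 0 [609.2  94.3   0. ]
spice [(array([207.7, 177. ]), 0.74)] [(array([197., 159., 216., 183.]), 0.76)]
   atz 0 [609.3   4.8   0. ]
lemon [(array([305.6, 229.8]), 0.84)] [(array([294., 221., 319., 246.]), 0.56)]
   atz 0 [ 457.5 -272.9    0. ]
cream_mug [(array([367.3, 215.7]), 0.57)] [(array([349., 195., 395., 228.]), 0.77)]
   atz 0 [ 497.5 -448.1    0. ]
recipe_stand [492.6  22.9  -1.5]
leaf_tab [565.  157.5 -24.1]
salt [614.3  94.5  -8.2]
spice [615.9   4.6 -12.7]
lemon [ 455.1 -271.4    0.1]
cream_mug [ 493.8 -444.1    6.3]
```

```bash
python3 - <<'E'
import cv2,numpy as np
a=cv2.imread("pics/scene0.png");b=cv2.imread("pics/top0.png")
a=cv2.resize(a[130:290,180:350],None,fx=2.3,fy=2.3,interpolation=2);b=cv2.resize(b[140:280,120:400],None,fx=2.8,fy=2.8,interpolation=2)
cv2.imwrite("pics/a1.png",a);cv2.imwrite("pics/b1.png",b)
E
```

```text
(no output)
```

View pics/a1.png

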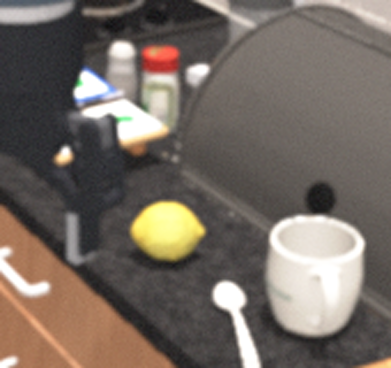

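View pics/b1.png

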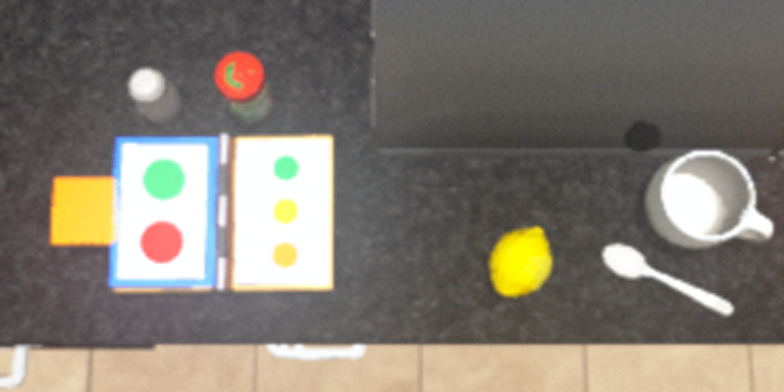

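The scene view has the stand partly hidden by the gripper. The top view is clear: orange tab at crop (51–113, 177–245), blue leaf on the left, right rest edge at col 333, lemon at (520,262) and jars behind. There is a dark solid box behind right, above crop row 150. I'll fit the stand pose and leaf angle from the crop corners and work out the approach.

```bash
cat >> h.py <<'E'
from scipy.spatial.transform import Rotation as Ro
c,s_=np.cos,np.sin
def goalR(pitch,yaw):
    z=np.array([c(pitch)*c(yaw),c(pitch)*s_(yaw),-s_(pitch)]);y=np.array([-s_(yaw),c(yaw),0]);return np.c_[np.cross(y,z),y,z]
E
python3 - <<'E'
from h import *
from scipy.optimize import least_squares
np.set_printoptions(precision=3,suppress=True)
s=snapshot("top")
px=np.array([(51,177),(50,245),(116,137),(109,287),(332,134),(333,289)])/2.8+[120,140]
def pts(p):
    x,y,w,t=p; L=[]
    for a,r in((32,160),(-32,160),(72,104),(-72,104)): L.append((a,r*c(t)-2*s_(t),52+r*s_(t)+2*c(t)))
    L+= [(75,-105,49),(-75,-105,49)]
    L=np.array(L); R=np.array([[c(w),-s_(w)],[s_(w),c(w)]])
    return np.c_[L[:,:2]@R.T+[x,y],L[:,2]]
f=lambda p:(np.array([proj(s,q) for q in pts(p)])-px).ravel()
r=least_squares(f,[493,22,0,.1]);print(r.x,r.fun.reshape(-1,2)*2.8)
for e in ((256,193.6),(254,150)): print("box",atz(s,e,0),atz(s,e,200))
print("counter",atz(s,(200,263),0))
st=sensors.read_state();R=np.array(st["tool_rot"]);print(R)
G=goalR(np.pi/2,np.radians(-15));print("yaw rotvec tool",Ro.from_matrix(R.T@G).as_rotvec())
p=np.array(st["eef_pos"])
for q in ((330,-300,260),(340,190,240)): print(R.T@(np.array(q)-p)); p=np.array(q)
E
```

```text
[490.599  17.518   0.013   0.084] [[ 1.69   0.255]
 [-0.689 -0.178]
 [-1.486 -0.7  ]
 [-0.255  0.59 ]
 [ 0.472 -0.152]
 [ 0.274  0.124]]
box [ 560.724 -134.249    0.   ] [ 520.462 -131.288  200.   ]
box [ 690.79  -128.635    0.   ] [ 624.863 -126.781  200.   ]
counter [366.047  19.969   0.   ]
[[-0.955 -0.298 -0.   ]
 [-0.298  0.955  0.   ]
 [ 0.     0.    -1.   ]]
yaw rotvec tool [ 0.    -0.     0.565]
[-225.512  165.226  -28.72 ]
[-155.661  464.725   20.012]
```

```bash
python3 -m handwheel '[{"tx":-45,"ty":33,"tz":-6},{"tx":-45,"ty":33,"tz":-6},{"tx":-45,"ty":33,"tz":-6},{"tx":-45,"ty":33,"tz":-6},{"tx":-45,"ty":33,"tz":-6},{"tx":-15,"ty":46},{"tx":-15,"ty":46},{"tx":-15,"ty":46},{"tx":-15,"ty":46},{"tx":-15,"ty":46},{"tx":-15,"ty":46},{"tx":-15,"ty":46}]' -1 20
python3 -m handwheel '[{"tx":-15,"ty":46,"tz":10},{"tx":-15,"ty":46},{"tx":-15,"ty":46},{"rz":0.14},{"rz":0.14},{"rz":0.14},{"rz":0.145},{"ry":-0.157},{"ry":-0.157},{"ry":-0.157},{"ry":-0.157},{"ry":-0.157}]'
python3 - <<'E'
from h import *
np.set_printoptions(precision=3,suppress=True)
st=sensors.read_state();R=np.array(st["tool_rot"]);p=np.array(st["eef_pos"]);print(st["time"],p,R,st["qpos"],st["opening"],st["ft_force"])
G=goalR(np.pi/4,np.radians(-15));print(Ro.from_matrix(R.T@G).as_rotvec())
# tab point at r=150, front edge
w=.013
def W(a,b,z): return np.array([490.6+c(w)*a-s_(w)*b,17.5+s_(w)*a+c(w)*b,z])
wp=[W(-80,152,130),W(-80,152,20),W(-10,152,18)]
for q in wp: print(q,R.T@(q-p)); p=q
s=snapshot("scene");cv2.imwrite("pics/scene2.png",s["frame"])
cv2.imwrite("pics/a2.png",cv2.resize(s["frame"][110:230,160:290],None,fx=5,fy=5,interpolation=2))
E
```

```text
1.45 [ 164.017 -524.955  231.278] [[-0.955 -0.298 -0.   ]
 [-0.298  0.955  0.   ]
 [ 0.     0.    -1.   ]] [-0.983  0.255  0.108  0.    -1.424 -0.285] 85.57816708902422 [-0.745 -0.39  -0.019]
[ 0.222 -0.764  0.535]
[408.631 168.447 130.   ] [-440.257  588.91   101.289]
[408.631 168.447  20.   ] [ -0.002  -0.003 110.   ]
[478.625 169.357  18.   ] [-67.081 -20.003   1.998]validation failed for argument at $[0]...
validation failed for argument at $[0]...
```

View pics/a2.png

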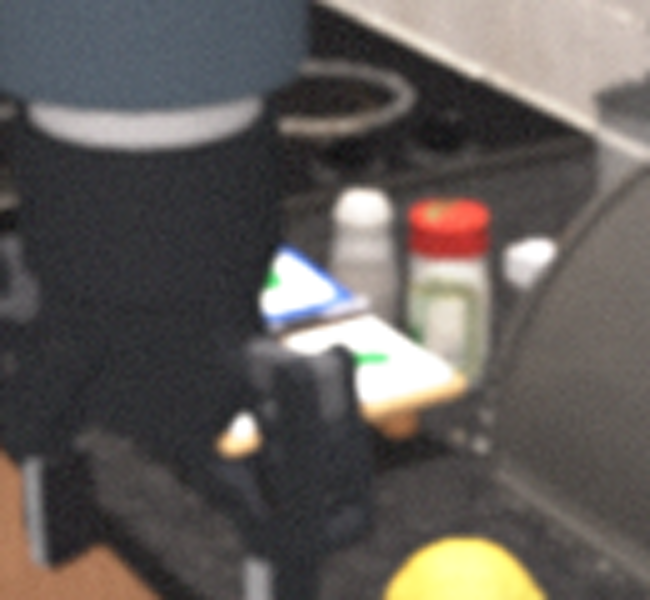

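The arm has not moved, because both calls were refused. The view is the same as before, with the gripper in front of the stand. Each row probably needs all six keys.

```bash
python3 -m handwheel '[{"tx":-45,"ty":33,"tz":-6,"rx":0,"ry":0,"rz":0},{"tx":-45,"ty":33,"tz":-6,"rx":0,"ry":0,"rz":0},{"tx":-45,"ty":33,"tz":-6,"rx":0,"ry":0,"rz":0},{"tx":-45,"ty":33,"tz":-6,"rx":0,"ry":0,"rz":0},{"tx":-45,"ty":33,"tz":-6,"rx":0,"ry":0,"rz":0},{"tx":-15,"ty":46,"tz":0,"rx":0,"ry":0,"rz":0},{"tx":-15,"ty":46,"tz":0,"rx":0,"ry":0,"rz":0},{"tx":-15,"ty":46,"tz":0,"rx":0,"ry":0,"rz":0},{"tx":-15,"ty":46,"tz":0,"rx":0,"ry":0,"rz":0},{"tx":-15,"ty":46,"tz":0,"rx":0,"ry":0,"rz":0},{"tx":-15,"ty":46,"tz":0,"rx":0,"ry":0,"rz":0},{"tx":-15,"ty":46,"tz":0,"rx":0,"ry":0,"rz":0}]' -1 20
```

```text
time: 3.0
eef_pos: [333.5, 39.8, 261.7]
tool_rot: [[-0.954, -0.298, 0.001], [-0.298, 0.954, 0.001], [-0.001, 0.0, -1.0]]
ft_force: [1.1, 0.3, 0.0]
opening: 0.2
```

```bash
python3 -m handwheel '[{"tx":-18,"ty":44,"tz":0,"rx":0,"ry":0,"rz":0.14},{"tx":-18,"ty":44,"tz":0,"rx":0,"ry":0,"rz":0.14},{"tx":-10,"ty":40,"tz":0,"rx":0,"ry":0,"rz":0.14},{"tx":-10,"ty":0,"tz":0,"rx":0,"ry":0,"rz":0.145},{"tx":-10,"ty":0,"tz":0,"rx":0,"ry":-0.157,"rz":0},{"tx":-10,"ty":0,"tz":0,"rx":0,"ry":-0.157,"rz":0},{"tx":-10,"ty":0,"tz":0,"rx":0,"ry":-0.157,"rz":0},{"tx":-10,"ty":0,"tz":0,"rx":0,"ry":-0.157,"rz":0},{"tx":-10,"ty":0,"tz":0,"rx":0,"ry":-0.157,"rz":0}]'
cat >> h.py <<'E'
w=.013
def W(a,b,z): return np.array([490.6+c(w)*a-s_(w)*b,17.5+s_(w)*a+c(w)*b,z])
def state():
    st=sensors.read_state();return np.array(st["eef_pos"]),np.array(st["tool_rot"]),st
E
python3 - <<'E'
from h import *
np.set_printoptions(precision=3,suppress=True)
p,R,st=state();print(st["time"],p,st["qpos"])
G=goalR(np.pi/4,np.radians(-15));print(Ro.from_matrix(R.T@G).as_rotvec())
for q in [W(-85,155,130),W(-85,155,20),W(-10,152,18)]: print(q,G.T@(q-p)); p=q
s=snapshot("scene")
cv2.imwrite("pics/a3.png",cv2.resize(s["frame"][110:230,160:290],None,fx=5,fy=5,interpolation=2))
E
```

```text
time: 4.12
eef_pos: [470.5, 111.7, 317.3]
tool_rot: [[-0.766, 0.176, 0.619], [0.13, 0.984, -0.12], [-0.63, -0.011, -0.776]]
ft_force: [1.0, -1.4, 1.6]
opening: 0.2
4.125 [470.473 111.667 317.329] [ 0.963 -0.278 -0.655  0.742 -1.021 -3.053]
[ 0.048 -0.103  0.07 ]
[403.592 171.382 130.   ] [189.071  40.37   75.853]
[403.592 171.382  20.   ] [77.782  0.    77.782]
[478.625 169.357  18.   ] [-50.205  17.464  53.033]
```

View pics/a3.png

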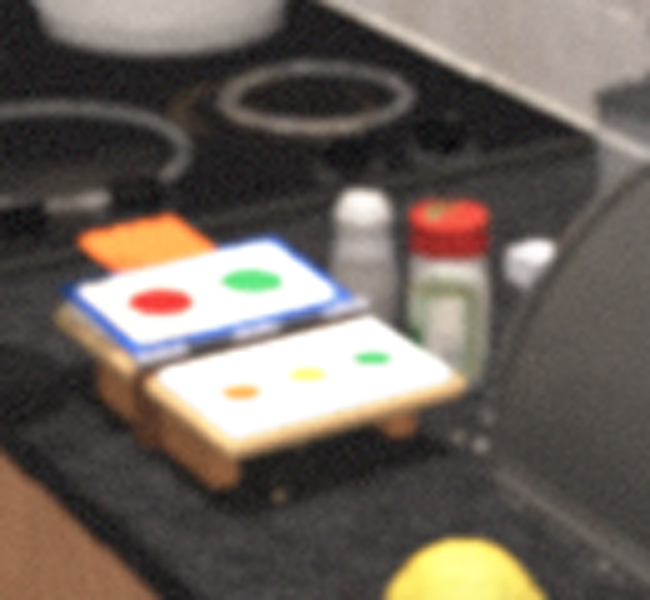

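The leaf lies slightly raised, with the tab at (145,240) and everything clear. However, q6 has hit its limit, so I'll use the half-turn-equivalent tool roll.

```bash
python3 -m handwheel '[{"tx":0,"ty":0,"tz":-10,"rx":0,"ry":0,"rz":-0.185},{"tx":0,"ty":0,"tz":0,"rx":0,"ry":0,"rz":-0.185},{"tx":0,"ty":0,"tz":0,"rx":0,"ry":0,"rz":-0.185},{"tx":0,"ty":0,"tz":0,"rx":0,"ry":0,"rz":-0.185},{"tx":0,"ty":0,"tz":0,"rx":0,"ry":0,"rz":-0.185},{"tx":0,"ty":0,"tz":0,"rx":0,"ry":0,"rz":-0.185},{"tx":0,"ty":0,"tz":0,"rx":0,"ry":0,"rz":-0.185},{"tx":0,"ty":0,"tz":0,"rx":0,"ry":0,"rz":-0.185},{"tx":0,"ty":0,"tz":0,"rx":0,"ry":0,"rz":-0.185},{"tx":0,"ty":0,"tz":0,"rx":0,"ry":0,"rz":-0.185},{"tx":0,"ty":0,"tz":0,"rx":0,"ry":0,"rz":-0.185},{"tx":0,"ty":0,"tz":0,"rx":0,"ry":0,"rz":-0.185}]'
python3 - <<'E'
from h import *
np.set_printoptions(precision=3,suppress=True)
p,R,st=state();print(st["time"],p,st["qpos"])
for yw in(-15,0):
  G=goalR(np.pi/4,np.radians(yw))@np.diag([-1,-1,1.]);print(yw,Ro.from_matrix(R.T@G).as_rotvec())
E
```

```text
time: 5.68
eef_pos: [463.6, 112.8, 324.2]
tool_rot: [[0.325, -0.718, 0.615], [-0.861, -0.493, -0.121], [0.39, -0.49, -0.779]]
ft_force: [0.7, 0.3, -0.3]
opening: -0.3
5.675 [463.635 112.818 324.247] [ 0.989 -0.289 -0.639  0.728 -1.059 -0.827]
-15 [ 0.006  0.121 -0.847]
0 [ 0.171  0.043 -1.041]
```

```bash
python3 -m handwheel '[{"tx":0,"ty":0,"tz":0,"rx":0,"ry":0.024,"rz":-0.17},{"tx":0,"ty":0,"tz":0,"rx":0,"ry":0.024,"rz":-0.17},{"tx":0,"ty":0,"tz":0,"rx":0,"ry":0.024,"rz":-0.17},{"tx":0,"ty":0,"tz":0,"rx":0,"ry":0.024,"rz":-0.17},{"tx":0,"ty":0,"tz":0,"rx":0,"ry":0.024,"rz":-0.17}]'
python3 - <<'E'
from h import *
np.set_printoptions(precision=3,suppress=True)
p,R,st=state();print(st["time"],p,st["qpos"])
G=goalR(np.pi/4,np.radians(-15))@np.diag([-1,-1,1.]);print(Ro.from_matrix(R.T@G).as_rotvec());print(G)
for q in [W(-85,155,130),W(-85,155,20),W(-10,152,18)]: print(q,G.T@(q-p)); p=q
E
```

```text
time: 6.3
eef_pos: [463.7, 112.9, 324.3]
tool_rot: [[0.685, -0.261, 0.68], [-0.181, -0.965, -0.188], [0.705, 0.006, -0.709]]
ft_force: [-0.5, -0.2, -0.2]
opening: -0.0
6.3 [463.709 112.85  324.27 ] [ 1.048 -0.287 -0.736  0.882 -1.085 -0.158]
[0.006 0.003 0.003]
[[ 0.683 -0.259  0.683]
 [-0.183 -0.966 -0.183]
 [ 0.707  0.    -0.707]]
[403.592 171.382 130.   ] [-189.142  -40.978   85.597]
[403.592 171.382  20.   ] [-77.782   0.     77.782]
[478.625 169.357  18.   ] [ 50.205 -17.464  53.033]
```

```bash
python3 -m handwheel '[{"tx":-38,"ty":-8,"tz":17,"rx":0,"ry":0,"rz":0},{"tx":-38,"ty":-8,"tz":17,"rx":0,"ry":0,"rz":0},{"tx":-38,"ty":-8,"tz":17,"rx":0,"ry":0,"rz":0},{"tx":-38,"ty":-8,"tz":17,"rx":0,"ry":0,"rz":0},{"tx":-38,"ty":-8,"tz":17,"rx":0,"ry":0,"rz":0},{"tx":0,"ty":0,"tz":0,"rx":0,"ry":0,"rz":0}]'
cat > go.py <<'E'
import sys,json
from h import *
np.set_printoptions(precision=2,suppress=True)
G=goalR(np.pi/4,np.radians(-15))@np.diag([-1,-1,1.])
p,R,st=state();print(st["time"],p,st["qpos"],st["ft_force"],"roterr",Ro.from_matrix(R.T@G).as_rotvec())
a=p-W(0,0,52); print("stand frame tip: x",a[0],"r",np.hypot(a[1],a[2]),"ang",np.arctan2(a[2],a[1]))
for q in json.loads(sys.argv[1]): q=W(*q); print(q,R.T@(q-p)); p=q
E
python3 go.py '[[-85,155,20],[-10,152,18]]'
```

```text
time: 7.05
eef_pos: [405.4, 180.5, 139.7]
tool_rot: [[0.692, -0.271, 0.669], [-0.185, -0.962, -0.198], [0.698, 0.013, -0.716]]
ft_force: [-0.3, 0.2, -0.3]
opening: 0.0
7.05 [405.39 180.49 139.72] [ 1.23 -0.07 -1.09  1.12 -0.89 -0.81] [-0.28  0.16 -0.31] roterr [0.02 0.01 0.  ]
stand frame tip: x -85.21247562615184 r 185.09771422863724 ang 0.4937167506996289
[403.59 171.38  20.  ] [-83.11   7.67  86.33]
[478.62 169.36  18.  ] [ 50.89 -18.43  52.05]
```

```bash
python3 go.py '[[-12,205,130],[-12,205,18],[-12,152,18]]'
```

```text
7.05 [405.39 180.49 139.72] [ 1.23 -0.07 -1.09  1.12 -0.89 -0.81] [-0.28  0.16 -0.31] roterr [0.02 0.01 0.  ]
stand frame tip: x -85.21247562615184 r 185.09771422863724 ang 0.4937167506996289
[475.94 222.33 130.  ] [ 34.27 -59.53  45.87]
[475.94 222.33  18.  ] [-78.17  -1.49  80.2 ]
[476.63 169.33  18.  ] [10.3  50.82 10.98]
```

```bash
python3 -m handwheel '[{"tx":17,"ty":-30,"tz":23,"rx":0,"ry":0,"rz":0},{"tx":17,"ty":-30,"tz":23,"rx":0,"ry":0,"rz":0},{"tx":-20,"ty":0,"tz":20,"rx":0,"ry":0,"rz":0},{"tx":-20,"ty":0,"tz":20,"rx":0,"ry":0,"rz":0},{"tx":0,"ty":0,"tz":0,"rx":0,"ry":0,"rz":0}]'
python3 go.py '[[-12,205,18],[-12,152,18]]'
```

```text
time: 7.68
eef_pos: [475.6, 219.6, 73.5]
tool_rot: [[0.691, -0.274, 0.668], [-0.187, -0.962, -0.201], [0.698, 0.014, -0.716]]
ft_force: [0.2, 0.8, 0.5]
opening: -0.1
7.675 [475.57 219.63  73.51] [ 0.89  0.19 -1.05  1.59 -0.7  -1.06] [0.19 0.81 0.53] roterr [ 0.02  0.01 -0.  ]
stand frame tip: x -15.029433817343318 r 203.26728746601717 ang 0.10603719438349357
[475.94 222.33  18.  ] [-38.99  -3.47  39.46]
[476.63 169.33  18.  ] [10.39 50.77 11.1 ]
```

```bash
python3 -m handwheel '[{"tx":0,"ty":0,"tz":0,"rx":0.09,"ry":0,"rz":-0.094},{"tx":0,"ty":0,"tz":0,"rx":0.09,"ry":0,"rz":-0.094},{"tx":-14,"ty":0,"tz":14,"rx":0,"ry":0,"rz":0},{"tx":-14,"ty":0,"tz":14,"rx":0,"ry":0,"rz":0},{"tx":0,"ty":0,"tz":0,"rx":0,"ry":0,"rz":0}]'
sed -i 's/-15))@/0))@/' go.py
python3 go.py '[[-12,205,18],[-12,152,18]]'
```

```text
time: 8.3
eef_pos: [452.3, 241.9, 79.6]
tool_rot: [[0.752, -0.054, 0.657], [-0.004, -0.997, -0.077], [0.66, 0.055, -0.75]]
ft_force: [-0.2, 0.4, -0.1]
opening: 0.3
8.3 [452.31 241.95  79.62] [ 0.84  0.1  -1.09  1.71 -0.58 -0.9 ] [-0.23  0.36 -0.08] roterr [ 0.08  0.07 -0.  ]
stand frame tip: x -38.2861072527603 r 226.14118956417605 ang 0.12246338001429989
[475.94 222.33  18.  ] [-22.82  14.88  63.23]
[476.63 169.33  18.  ] [ 0.72 52.8   4.54]
```

```bash
cat > kin.py <<'E'
from h import *
from scipy.optimize import least_squares
E_=lambda ax,a: Ro.from_euler(ax,a).as_matrix()
M=None;X=None;sg=(1,1)
def parts(q,a,b):
    A=E_('z',q[0]);B=A@E_('y',q[1]);C=A@E_('y',q[1]-q[2]);D=C@E_('x',a*q[3])@E_('y',-q[4]);return A,B,C,D,D@E_('x',b*q[5])
D_=[([-0.983,.255,.108,0,-1.424,-.285],[164.026,-524.965,231.283],None),
([.963,-.278,-.655,.742,-1.021,-3.053],[470.473,111.667,317.329],[[-.766,.176,.619],[.13,.984,-.12],[-.63,-.011,-.776]]),
([.989,-.289,-.639,.728,-1.059,-.827],[463.635,112.818,324.247],[[.325,-.718,.615],[-.861,-.493,-.121],[.39,-.49,-.779]]),
([1.048,-.287,-.736,.882,-1.085,-.158],[463.709,112.85,324.27],[[.685,-.261,.68],[-.181,-.965,-.188],[.705,.006,-.709]]),
([1.23,-.07,-1.09,1.12,-.89,-.81],[405.39,180.49,139.72],[[.692,-.271,.669],[-.185,-.962,-.198],[.698,.013,-.716]]),
([.89,.19,-1.05,1.59,-.7,-1.06],[475.57,219.63,73.51],[[.691,-.274,.668],[-.187,-.962,-.201],[.698,.014,-.716]]),
([.84,.1,-1.09,1.71,-.58,-.9],[452.31,241.95,79.62],[[.752,-.054,.657],[-.004,-.997,-.077],[.66,.055,-.75]])]
D_[0]=(D_[0][0],D_[0][1],[[-.955,-.298,0],[-.298,.955,0],[0,0,-1]])
def fit(a,b):
    Ms=[parts(q,a,b)[4].T@np.array(R) for q,_,R in D_]
    M=Ro.from_matrix(Ms).mean();e=max((M.inv()*Ro.from_matrix(m)).magnitude() for m in Ms)
    H=np.vstack([np.hstack(parts(q,a,b)[:4]) for q,_,_ in D_]);y=np.hstack([p for _,p,_ in D_])
    x=np.linalg.lstsq(H,y,rcond=1e-3)[0];return e,M.as_matrix(),x,np.abs(H@x-y).max()
if __name__=="__main__":
    np.set_printoptions(precision=2,suppress=True)
    for a in(1,-1):
        for b in(1,-1):
            e,M,x,r=fit(a,b);print(a,b,e,r);print(M,x.reshape(4,3))
E
python3 kin.py
```

```text
1 1 2.473128881064212 49.65650917058727
[[-0.9  -0.19  0.39]
 [-0.33 -0.29 -0.9 ]
 [ 0.29 -0.94  0.2 ]] [[ -90.9  -159.82   45.14]
 [ 412.35 -159.82  164.14]
 [ 990.51 -159.82 -244.  ]
 [-525.85  301.94 -754.37]]
1 -1 2.255509467396122 49.65650917058727
[[-0.93  0.01  0.36]
 [-0.   -1.    0.03]
 [ 0.36  0.03  0.93]] [[ -90.9  -159.82   45.14]
 [ 412.35 -159.82  164.14]
 [ 990.51 -159.82 -244.  ]
 [-525.85  301.94 -754.37]]
-1 1 1.3507591211364363 2.1443506283705602
[[ 0.   -0.    1.  ]
 [-0.39  0.92  0.  ]
 [-0.92 -0.39  0.  ]] [[   1.9     1.07  150.79]
 [  -2.38    1.07  521.06]
 [ 407.14    1.07   -2.79]
 [ 361.47 -157.45   -5.4 ]]
-1 -1 0.009051817930908158 2.1443506283705602
[[ 0.  0.  1.]
 [-1.  0.  0.]
 [-0. -1.  0.]] [[   1.9     1.07  150.79]
 [  -2.38    1.07  521.06]
 [ 407.14    1.07   -2.79]
 [ 361.47 -157.45   -5.4 ]]
```

The fitted kinematic model agrees to about 2 mm and 0.01 rad, so I can now pick a reachable tool orientation for the whole arc.

```bash
cat >> kin.py <<'E'
_,M,X,_=fit(-1,-1)
lo=np.array([-2.95,-1.21,-1.09,-2.87,-2.94,-3.05]);hi=np.array([2.95,1.97,1.5,1.71,-.07,3.05])
def fk(q):
    P=parts(q,-1,-1);return np.hstack(P[:4])@X,P[4]@M
def ik(p,R,seed):
    def f(q):
        a,B=fk(q);return np.r_[(a-p)/300,Ro.from_matrix(R.T@B).as_rotvec()]
    r=least_squares(f,np.clip(seed,lo+.01,hi-.01),bounds=(lo,hi));return r.x,np.abs(r.fun).max()
def tool(pitch,yaw,flip=True):
    G=goalR(np.radians(pitch),np.radians(yaw));return G@np.diag([-1,-1,1.]) if flip else G
def arc(x,r,th): return W(x,r*c(th),52+r*s_(th))
E
cat > grid.py <<'E'
from kin import *
np.set_printoptions(precision=2,suppress=True)
wps=[W(-12,205,120),W(-12,205,18),W(-12,152,18),arc(-12,150,.7),arc(-12,150,1.5),arc(-10,150,2.3),W(-5,-150,70)]
for pit in(45,55,65):
    for yw in(-45,-30,-15,0,15,30,45):
        R=tool(pit,yw);q=np.array([.6,0,-.5,.3,-1.2,-.2]);out=[];er=0
        for p in wps:
            q,e=ik(p,R,q)
            if e>.01: q,e=min((ik(p,R,s) for s in([.3,.3,-.3,0,-1,0],[1,.2,-.8,1,-1,-1],[.5,.5,-.5,-1,-1,1])),key=lambda t:t[1])
            er=max(er,e);out.append(np.r_[q-lo,hi-q].min())
        print(pit,yw,"err %.3f"%er,np.array(out))
E
python3 grid.py
```

```text
45 -45 err 0.058 [0.45 0.33 0.21 0.31 0.24 0.05 0.  ]
45 -30 err 0.144 [0.25 0.13 0.03 0.13 0.1  0.   0.  ]
45 -15 err 0.090 [0.08 0.   0.   0.   0.   0.   0.  ]
45 0 err 0.152 [0. 0. 0. 0. 0. 0. 0.]
45 15 err 0.133 [0.   0.   0.   0.   0.07 0.4  0.  ]
45 30 err 0.127 [0.   0.   0.   0.   0.52 0.14 0.  ]
45 45 err 0.151 [0.2  0.   0.   0.39 0.19 0.   0.  ]
55 -45 err 0.000 [0.52 0.38 0.26 0.41 0.38 0.21 0.01]
55 -30 err 0.050 [0.36 0.19 0.09 0.27 0.27 0.13 0.  ]
55 -15 err 0.086 [0.22 0.02 0.   0.16 0.21 0.11 0.  ]
55 0 err 0.091 [0.11 0.   0.   0.08 0.22 0.24 0.  ]
55 15 err 0.152 [0.02 0.   0.   0.09 0.35 0.49 0.41]
55 30 err 0.111 [0.   0.   0.   0.27 0.59 0.5  0.14]
55 45 err 0.047 [0.29 0.12 0.25 0.54 0.51 0.14 0.  ]
65 -45 err 0.000 [0.62 0.46 0.36 0.53 0.54 0.41 0.21]
65 -30 err 0.000 [0.51 0.32 0.22 0.44 0.47 0.38 0.16]
65 -15 err 0.000 [0.41 0.19 0.11 0.37 0.45 0.39 0.21]
65 0 err 0.000 [0.35 0.1  0.   0.35 0.47 0.48 0.31]
65 15 err 0.030 [0.35 0.   0.   0.39 0.55 0.61 0.49]
65 30 err 0.017 [0.43 0.   0.   0.5  0.68 0.74 0.49]
65 45 err 0.000 [0.52 0.23 0.3  0.64 0.76 0.4  0.16]
```

```bash
cat > grid2.py <<'E'
from kin import *
np.set_printoptions(precision=2,suppress=True)
p0,R0,st=state();q0=np.array(st["qpos"])
for pit,yw in((50,-45),(55,-45),(50,-60),(55,-60),(60,-60),(55,-75),(60,-75)):
    R=tool(pit,yw);q=q0;out=[];er=0
    for p in [p0+[0,0,60],W(-15,205,120),W(-10,205,16),W(-5,150,16)]+[arc(-5,145,t) for t in np.arange(0,3.1,.4)]+[W(-5,-145,62)]:
        q,e=ik(p,R,q);er=max(er,e);out.append(np.r_[q-lo,hi-q].min())
    print(pit,yw,"err %.3f"%er,np.array(out))
    if (pit,yw)==(55,-45): print(q, "rotvec now->",Ro.from_matrix(R0.T@R).as_rotvec())
for pit,yw in((65,-60),(65,-30),(70,-45),(75,-45)):
    R=tool(pit,yw);q,e=ik(W(-5,-145,62),R,[0,.3,0,0,-1.3,0]);print(pit,yw,q,e,np.r_[q-lo,hi-q].min())
E
python3 grid2.py
```

```text
50 -45 err 0.031 [0.53 0.48 0.35 0.24 0.27 0.34 0.36 0.34 0.29 0.21 0.1  0.   0.  ]
55 -45 err 0.000 [0.56 0.52 0.38 0.27 0.31 0.38 0.41 0.41 0.36 0.29 0.19 0.06 0.  ]
[ 0.    0.08 -1.09  1.7  -0.42 -0.83] rotvec now-> [-0.41 -0.13  0.61]
50 -60 err 0.000 [0.71 0.67 0.56 0.44 0.47 0.52 0.53 0.5  0.44 0.35 0.24 0.13 0.06]
55 -60 err 0.000 [0.73 0.69 0.57 0.46 0.49 0.55 0.57 0.55 0.49 0.41 0.31 0.19 0.12]
60 -60 err 0.000 [0.75 0.71 0.58 0.48 0.52 0.58 0.61 0.6  0.55 0.48 0.38 0.27 0.19]
55 -75 err 0.000 [0.89 0.86 0.75 0.64 0.67 0.72 0.73 0.7  0.64 0.56 0.45 0.35 0.28]
60 -75 err 0.000 [0.89 0.86 0.74 0.64 0.68 0.73 0.75 0.73 0.68 0.6  0.51 0.4  0.33]
65 -60 [ 0.29  0.16 -0.81  0.76 -0.64 -0.4 ] 1.4670067081875285e-09 0.2771266536907444
65 -30 [ 0.12  0.06 -0.96  0.93 -0.32  0.06] 1.2660276888559004e-12 0.13210595680967818
70 -45 [ 0.23  0.13 -0.77  0.58 -0.56  0.08] 6.628159540822388e-12 0.32042221997720777
75 -45 [ 0.2   0.16 -0.64  0.36 -0.66  0.31] 1.1258906887039324e-09 0.45432510041911245
```

```bash
cat > go.py <<'E'
import sys,json
from kin import *
np.set_printoptions(precision=2,suppress=True)
G=tool(55,-75)
p,R,st=state();v=Ro.from_matrix(R.T@G).as_rotvec();print(st["time"],p,np.array(st["qpos"]),st["ft_force"],"rot to go",v)
a=p-W(0,0,52); print("tip rel: x %.1f y %.1f r %.1f ang %.3f"%(a[0],a[1],np.hypot(a[1],a[2]),np.arctan2(a[2],a[1])))
q0=np.array(st["qpos"])
for q in json.loads(sys.argv[1]):
    q=W(*q) if len(q)==3 else arc(*q[:3]); q0,e=ik(q,G,q0);print(q.round(),G.T@(q-p),"ik",e<.005,q0); p=q
E
python3 go.py '[[-20,215,120],[-5,215,16],[-5,150,16]]'; python3 -c "
from h import *
p,R,s=state();print(R.T@[0,0,60])"
```

```text
8.3 [452.31 241.95  79.62] [ 0.84  0.1  -1.09  1.71 -0.58 -0.9 ] [-0.23  0.36 -0.08] rot to go [-0.74 -0.13  1.02]
tip rel: x -38.3 y 224.4 r 226.1 ang 0.122
[468. 232. 120.] [ 34.14 -12.45 -25.39] ik True [ 1.04  0.46 -0.22  0.43 -1.37 -0.97]
[483. 232.  16.] [-56.63 -14.54  87.31] ik True [ 1.02  0.59 -0.31  0.47 -1.17 -1.05]
[484. 167.  16.] [51.61 16.01 36.13] ik True [ 0.95  0.53 -0.45  0.53 -1.08 -1.05]
[ 39.57890261   3.32968361 -44.97136506]
```

```bash
python3 -m handwheel '[{"tx":20,"ty":2,"tz":-22,"rx":0,"ry":0,"rz":0},{"tx":20,"ty":2,"tz":-22,"rx":0,"ry":0,"rz":0},{"tx":0,"ty":0,"tz":0,"rx":-0.093,"ry":-0.016,"rz":0.128},{"tx":0,"ty":0,"tz":0,"rx":-0.093,"ry":-0.016,"rz":0.128},{"tx":0,"ty":0,"tz":0,"rx":-0.093,"ry":-0.016,"rz":0.128},{"tx":0,"ty":0,"tz":0,"rx":-0.093,"ry":-0.016,"rz":0.128},{"tx":0,"ty":0,"tz":0,"rx":-0.093,"ry":-0.016,"rz":0.128},{"tx":0,"ty":0,"tz":0,"rx":-0.093,"ry":-0.016,"rz":0.128},{"tx":0,"ty":0,"tz":0,"rx":-0.093,"ry":-0.016,"rz":0.128},{"tx":0,"ty":0,"tz":0,"rx":-0.093,"ry":-0.016,"rz":0.128},{"tx":0,"ty":0,"tz":0,"rx":0,"ry":0,"rz":0}]'
python3 go.py '[[-5,215,110],[-5,215,16],[-5,150,16]]'
```

```text
time: 9.68
eef_pos: [453.9, 241.2, 139.1]
tool_rot: [[0.202, -0.969, 0.144], [-0.793, -0.248, -0.556], [0.574, -0.002, -0.819]]
ft_force: [-0.0, -0.8, -0.1]
opening: 0.3
9.675 [453.9  241.19 139.11] [ 1.07  0.44 -0.19  0.41 -1.43 -0.98] [-0.05 -0.8  -0.11] rot to go [ 0.   -0.   -0.01]
tip rel: x -36.7 y 223.7 r 240.1 ang 0.371
[483. 232. 110.] [ -3.62 -25.65  33.  ] ik True [ 1.02  0.49 -0.2   0.44 -1.35 -0.96]
[483. 232.  16.] [-53.92   0.    77.  ] ik True [ 1.02  0.59 -0.31  0.47 -1.17 -1.05]
[484. 167.  16.] [51.61 16.01 36.13] ik True [ 0.95  0.53 -0.45  0.53 -1.08 -1.05]
```

```bash
python3 -m handwheel '[{"tx":-2,"ty":-13,"tz":16.5,"rx":0,"ry":0,"rz":0},{"tx":-2,"ty":-13,"tz":16.5,"rx":0,"ry":0,"rz":0},{"tx":-18,"ty":0,"tz":25.7,"rx":0,"ry":0,"rz":0},{"tx":-18,"ty":0,"tz":25.7,"rx":0,"ry":0,"rz":0},{"tx":-18,"ty":0,"tz":25.7,"rx":0,"ry":0,"rz":0},{"tx":0,"ty":0,"tz":0,"rx":0,"ry":0,"rz":0}]'
python3 go.py '[[-5,150,16],[-5,150,40]]'; python3 - <<'E'
from h import *
s=snapshot("scene")
cv2.imwrite("pics/a4.png",cv2.resize(s["frame"][90:230,140:290],None,fx=4,fy=4,interpolation=2))
E
```

```text
time: 10.42
eef_pos: [481.8, 229.6, 14.6]
tool_rot: [[0.205, -0.968, 0.142], [-0.79, -0.25, -0.56], [0.577, 0.002, -0.816]]
ft_force: [-0.3, 0.0, 0.7]
opening: -0.2
10.425 [481.82 229.56  14.61] [ 1.02  0.59 -0.31  0.47 -1.17 -1.06] [-0.26  0.04  0.74] rot to go [ 0.01 -0.   -0.01]
tip rel: x -8.8 y 212.1 r 215.3 ang -0.175
[484. 167.  16.] [50.35 14.32 33.56] ik True [ 0.95  0.53 -0.45  0.53 -1.08 -1.05]
[484. 167.  40.] [ 13.77   0.   -19.66] ik True [ 0.95  0.49 -0.42  0.51 -1.13 -1.02]
```

View pics/a4.png

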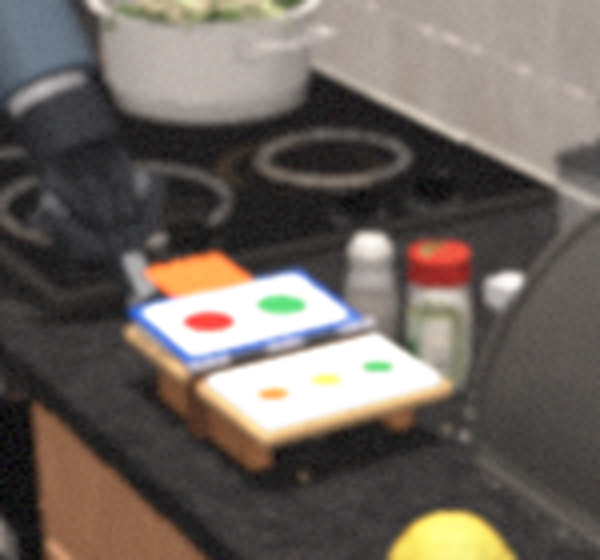

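The finger is left of the tab (tip about (145,300) in the crop) and low, ready to slide under. I'll slide in and begin the lift.

```bash
python3 -m handwheel '[{"tx":16.8,"ty":4.8,"tz":11.2,"rx":0,"ry":0,"rz":0},{"tx":16.8,"ty":4.8,"tz":11.2,"rx":0,"ry":0,"rz":0},{"tx":16.8,"ty":4.8,"tz":11.2,"rx":0,"ry":0,"rz":0},{"tx":0,"ty":0,"tz":0,"rx":0,"ry":0,"rz":0},{"tx":7,"ty":0,"tz":-10,"rx":0,"ry":0,"rz":0},{"tx":7,"ty":0,"tz":-10,"rx":0,"ry":0,"rz":0},{"tx":7,"ty":0,"tz":-10,"rx":0,"ry":0,"rz":0}]'
python3 go.py '[[-5,148,0.4,0],[-5,145,0.8,0],[-5,142,1.2,0],[-5,140,1.6,0],[-5,140,2.0,0]]'; python3 - <<'E'
from h import *
s=snapshot("scene")
cv2.imwrite("pics/a5.png",cv2.resize(s["frame"][90:230,140:290],None,fx=4,fy=4,interpolation=2))
E
```

```text
time: 11.35
eef_pos: [484.0, 170.0, 56.0]
tool_rot: [[0.203, -0.968, 0.146], [-0.793, -0.25, -0.555], [0.574, -0.003, -0.819]]
ft_force: [-0.8, 1.0, -0.8]
opening: 0.0
11.35 [484.03 169.99  55.98] [ 0.95  0.47 -0.4   0.5  -1.17 -1.01] [-0.81  0.96 -0.82] rot to go [ 0.   -0.   -0.01]
tip rel: x -6.6 y 152.5 r 152.5 ang 0.026
[484. 154. 110.] [ 43.59   4.4  -34.98] ik True [ 0.94  0.4  -0.36  0.49 -1.26 -0.93]
[484. 118. 156.] [ 54.63   8.69 -18.37] ik True [ 0.89  0.31 -0.36  0.5  -1.32 -0.86]
[485.  69. 184.] [55.6  12.21  4.35] ik True [ 0.82  0.24 -0.4   0.52 -1.33 -0.79]
[486.  13. 192.] [48.45 13.68 24.66] ik True [ 0.73  0.18 -0.46  0.56 -1.29 -0.73]
[486. -41. 179.] [35.76 13.34 40.47] ik True [ 0.63  0.15 -0.54  0.61 -1.2  -0.69]
```

View pics/a5.png

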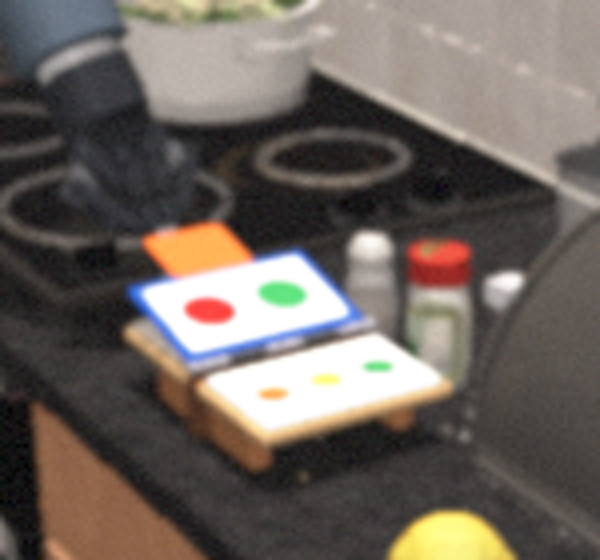

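The leaf has risen with the finger under the tab, which is now at (200,250). I'll keep following the arc.

```bash
python3 -m handwheel '[{"tx":10.9,"ty":1.1,"tz":-8.7,"rx":0,"ry":0,"rz":0},{"tx":10.9,"ty":1.1,"tz":-8.7,"rx":0,"ry":0,"rz":0},{"tx":10.9,"ty":1.1,"tz":-8.7,"rx":0,"ry":0,"rz":0},{"tx":10.9,"ty":1.1,"tz":-8.7,"rx":0,"ry":0,"rz":0},{"tx":13.7,"ty":2.2,"tz":-4.6,"rx":0,"ry":0,"rz":0},{"tx":13.7,"ty":2.2,"tz":-4.6,"rx":0,"ry":0,"rz":0},{"tx":13.7,"ty":2.2,"tz":-4.6,"rx":0,"ry":0,"rz":0},{"tx":13.7,"ty":2.2,"tz":-4.6,"rx":0,"ry":0,"rz":0}]'
python3 go.py '[[-5,142,1.2,0],[-5,140,1.6,0],[-5,140,2.0,0]]'; python3 - <<'E'
from h import *
s=snapshot("scene")
cv2.imwrite("pics/a6.png",cv2.resize(s["frame"][90:230,140:290],None,fx=4,fy=4,interpolation=2))
E
```

```text
time: 12.4
eef_pos: [483.2, 117.0, 155.5]
tool_rot: [[0.202, -0.968, 0.145], [-0.793, -0.249, -0.556], [0.574, -0.003, -0.819]]
ft_force: [0.0, -0.2, -1.4]
opening: -0.1
12.4 [483.17 116.96 155.52] [ 0.89  0.31 -0.36  0.5  -1.33 -0.87] [ 0.   -0.19 -1.37] rot to go [ 0.   -0.   -0.01]
tip rel: x -7.4 y 99.5 r 143.6 ang 0.805
[485.  69. 184.] [54.95 10.74  3.28] ik True [ 0.82  0.24 -0.4   0.52 -1.33 -0.79]
[486.  13. 192.] [48.45 13.68 24.66] ik True [ 0.73  0.18 -0.46  0.56 -1.29 -0.73]
[486. -41. 179.] [35.76 13.34 40.47] ik True [ 0.63  0.15 -0.54  0.61 -1.2  -0.69]
```

View pics/a6.png

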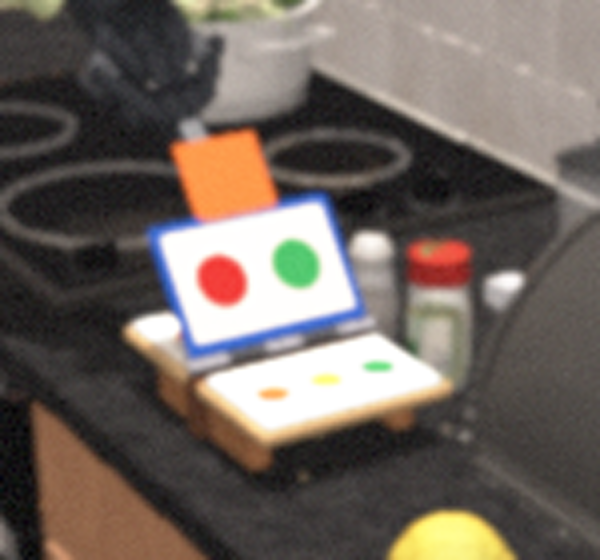

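The leaf is about 1 rad up, with the finger behind the tab at (190,130). Next I'll go over the top.

```bash
python3 -m handwheel '[{"tx":13.7,"ty":2.7,"tz":0.8,"rx":0,"ry":0,"rz":0},{"tx":13.7,"ty":2.7,"tz":0.8,"rx":0,"ry":0,"rz":0},{"tx":13.7,"ty":2.7,"tz":0.8,"rx":0,"ry":0,"rz":0},{"tx":13.7,"ty":2.7,"tz":0.8,"rx":0,"ry":0,"rz":0},{"tx":12.1,"ty":3.4,"tz":6.2,"rx":0,"ry":0,"rz":0},{"tx":12.1,"ty":3.4,"tz":6.2,"rx":0,"ry":0,"rz":0},{"tx":12.1,"ty":3.4,"tz":6.2,"rx":0,"ry":0,"rz":0},{"tx":12.1,"ty":3.4,"tz":6.2,"rx":0,"ry":0,"rz":0},{"tx":8.9,"ty":3.3,"tz":10.1,"rx":0,"ry":0,"rz":0},{"tx":8.9,"ty":3.3,"tz":10.1,"rx":0,"ry":0,"rz":0},{"tx":8.9,"ty":3.3,"tz":10.1,"rx":0,"ry":0,"rz":0},{"tx":8.9,"ty":3.3,"tz":10.1,"rx":0,"ry":0,"rz":0}]'
python3 go.py '[[-5,140,2.3,0],[-5,140,2.6,0],[-5,140,2.85,0],[-5,140,2.95,0],[-5,-140,66]]'; python3 - <<'E'
from h import *
s=snapshot("scene")
cv2.imwrite("pics/a7.png",cv2.resize(s["frame"][90:230,140:290],None,fx=4,fy=4,interpolation=2))
E
```

```text
time: 13.95
eef_pos: [484.9, -40.5, 178.0]
tool_rot: [[0.203, -0.968, 0.145], [-0.793, -0.249, -0.555], [0.574, -0.003, -0.819]]
ft_force: [1.0, 0.4, -0.4]
opening: 0.1
13.95 [484.89 -40.53 178.04] [ 0.63  0.15 -0.54  0.61 -1.2  -0.7 ] [ 1.02  0.4  -0.37] rot to go [ 0.   -0.   -0.01]
tip rel: x -5.7 y -58.0 r 138.8 ang 2.002
[487. -76. 156.] [15.93  7.28 37.57] ik True [ 0.55  0.16 -0.61  0.66 -1.1  -0.69]
[ 487. -103.  124.] [ 2.7   6.57 41.24] ik True [ 0.49  0.18 -0.69  0.73 -1.   -0.72]
[ 487. -117.   92.] [-7.1   3.48 34.  ] ik True [ 0.44  0.22 -0.76  0.8  -0.9  -0.78]
[ 487. -120.   79.] [-5.14  0.82 12.99] ik True [ 0.42  0.23 -0.78  0.84 -0.87 -0.82]
[ 487. -123.   66.] [-5.23  0.63 11.79] ik True [ 0.41  0.25 -0.8   0.87 -0.83 -0.85]
```

View pics/a7.png

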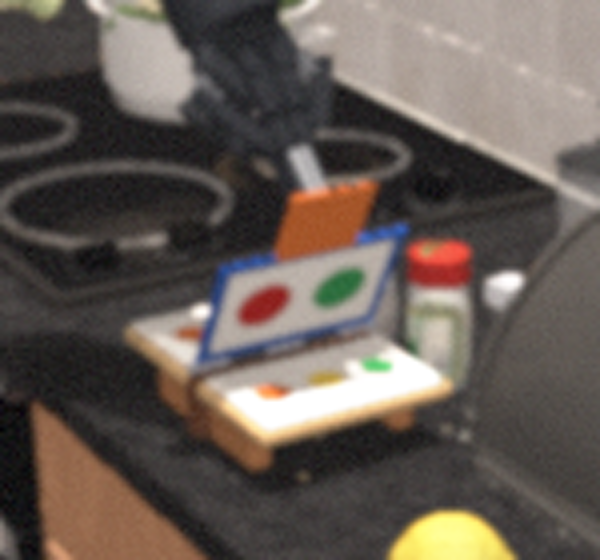

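The leaf is past upright, at about 2.1 rad. I'll push it down.

```bash
python3 -m handwheel '[{"tx":5.3,"ty":2.4,"tz":12.5,"rx":0,"ry":0,"rz":0},{"tx":5.3,"ty":2.4,"tz":12.5,"rx":0,"ry":0,"rz":0},{"tx":5.3,"ty":2.4,"tz":12.5,"rx":0,"ry":0,"rz":0},{"tx":0.9,"ty":2.2,"tz":13.7,"rx":0,"ry":0,"rz":0},{"tx":0.9,"ty":2.2,"tz":13.7,"rx":0,"ry":0,"rz":0},{"tx":0.9,"ty":2.2,"tz":13.7,"rx":0,"ry":0,"rz":0},{"tx":-2.4,"ty":1.2,"tz":11.3,"rx":0,"ry":0,"rz":0},{"tx":-2.4,"ty":1.2,"tz":11.3,"rx":0,"ry":0,"rz":0},{"tx":-2.4,"ty":1.2,"tz":11.3,"rx":0,"ry":0,"rz":0},{"tx":-2.6,"ty":0.4,"tz":6.5,"rx":0,"ry":0,"rz":0},{"tx":-2.6,"ty":0.4,"tz":6.5,"rx":0,"ry":0,"rz":0},{"tx":0,"ty":0,"tz":0,"rx":0,"ry":0,"rz":0}]'
python3 go.py '[[-5,-140,66],[-5,-140,62]]'
```

```text
time: 15.5
eef_pos: [486.7, -118.9, 78.7]
tool_rot: [[0.203, -0.968, 0.145], [-0.793, -0.249, -0.556], [0.574, -0.002, -0.819]]
ft_force: [0.2, 0.9, 0.9]
opening: 0.2
15.5 [ 486.69 -118.94   78.75] [ 0.42  0.23 -0.78  0.83 -0.87 -0.82] [0.22 0.86 0.86] rot to go [ 0.   -0.   -0.01]
tip rel: x -3.9 y -136.4 r 139.0 ang 2.948
[ 487. -123.   66.] [-4.3   0.23 12.55] ik True [ 0.41  0.25 -0.8   0.87 -0.83 -0.85]
[ 487. -123.   62.] [-2.29  0.    3.28] ik True [ 0.41  0.26 -0.81  0.88 -0.83 -0.86]
```

```bash
python3 -m handwheel '[{"tx":-1.8,"ty":0,"tz":2.6,"rx":0,"ry":0,"rz":0},{"tx":-1.8,"ty":0,"tz":2.6,"rx":0,"ry":0,"rz":0},{"tx":-1.8,"ty":0,"tz":2.6,"rx":0,"ry":0,"rz":0},{"tx":-1.8,"ty":0,"tz":2.6,"rx":0,"ry":0,"rz":0},{"tx":0,"ty":0,"tz":0,"rx":0,"ry":0,"rz":0}]'
python3 -m handwheel '[{"tx":-0.9,"ty":0,"tz":1.3,"rx":0,"ry":0,"rz":0},{"tx":-0.9,"ty":0,"tz":1.3,"rx":0,"ry":0,"rz":0},{"tx":0,"ty":0,"tz":0,"rx":0,"ry":0,"rz":0}]'; python3 - <<'E'
from h import *
s=snapshot("scene")
cv2.imwrite("pics/a8.png",cv2.resize(s["frame"][110:230,170:290],None,fx=5,fy=5,interpolation=2))
E
```

```text
time: 16.12
eef_pos: [486.9, -118.8, 66.3]
tool_rot: [[0.203, -0.968, 0.145], [-0.793, -0.249, -0.555], [0.574, -0.003, -0.819]]
ft_force: [-0.1, -0.4, 0.2]
opening: 0.4
time: 16.5
eef_pos: [487.0, -118.8, 63.3]
tool_rot: [[0.203, -0.968, 0.146], [-0.793, -0.249, -0.555], [0.574, -0.003, -0.819]]
ft_force: [-0.2, -0.4, 0.0]
opening: 0.2
```

View pics/a8.png

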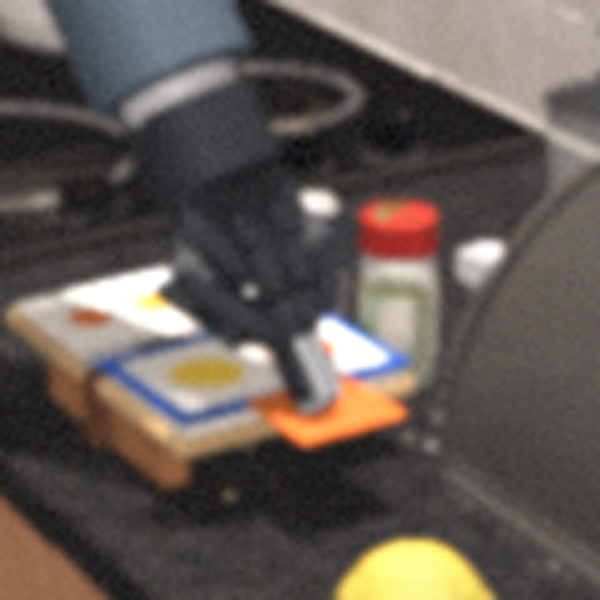

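The tip rests on the tab near (315,405) and the leaf is almost down. I'll press in small steps until the force rises.

```bash
python3 -m handwheel '[{"tx":-0.9,"ty":0,"tz":1.3,"rx":0,"ry":0,"rz":0},{"tx":0,"ty":0,"tz":0,"rx":0,"ry":0,"rz":0}]' | grep -E "eef|ft"
python3 -m handwheel '[{"tx":-0.6,"ty":0,"tz":0.8,"rx":0,"ry":0,"rz":0},{"tx":0,"ty":0,"tz":0,"rx":0,"ry":0,"rz":0}]'| grep -E "eef|ft"
```

```text
eef_pos: [487.0, -118.8, 61.7]
ft_force: [0.2, -0.2, -0.1]
eef_pos: [487.0, -118.8, 60.7]
ft_force: [0.0, 0.1, -0.7]
```

```bash
python3 -m handwheel '[{"tx":-0.6,"ty":0,"tz":0.8,"rx":0,"ry":0,"rz":0},{"tx":0,"ty":0,"tz":0,"rx":0,"ry":0,"rz":0}]'| grep -E "eef|ft"
```

```text
eef_pos: [487.0, -118.8, 59.7]
ft_force: [0.5, 0.2, 0.3]
```

```bash
for i in 1; do python3 -m handwheel '[{"tx":-0.6,"ty":0,"tz":0.8,"rx":0,"ry":0,"rz":0},{"tx":0,"ty":0,"tz":0,"rx":0,"ry":0,"rz":0}]'| grep -E "eef|ft"; done
```

```text
eef_pos: [487.0, -118.8, 58.7]
ft_force: [0.6, 0.1, 0.2]
```

```bash
python3 -m handwheel '[{"tx":-0.6,"ty":0,"tz":0.8,"rx":0,"ry":0,"rz":0},{"tx":0,"ty":0,"tz":0,"rx":0,"ry":0,"rz":0}]'| grep -E "eef|ft"
```

```text
eef_pos: [487.2, -118.8, 58.3]
ft_force: [-3.4, 0.5, 5.1]
```

The force rose to 5 N, so this is the end stop. I'll press another 0.5 mm, hold, then back off.

```bash
python3 -m handwheel '[{"tx":-0.3,"ty":0,"tz":0.4,"rx":0,"ry":0,"rz":0},{"tx":0,"ty":0,"tz":0,"rx":0,"ry":0,"rz":0},{"tx":0,"ty":0,"tz":0,"rx":0,"ry":0,"rz":0}]'| grep -E "eef|ft"
python3 -m handwheel '[{"tx":2,"ty":0,"tz":-3,"rx":0,"ry":0,"rz":0},{"tx":6,"ty":0,"tz":-9,"rx":0,"ry":0,"rz":0},{"tx":10,"ty":0,"tz":-20,"rx":0,"ry":0,"rz":0},{"tx":10,"ty":0,"tz":-30,"rx":0,"ry":0,"rz":0},{"tx":10,"ty":0,"tz":-30,"rx":0,"ry":0,"rz":0},{"tx":10,"ty":0,"tz":-30,"rx":0,"ry":0,"rz":0},{"tx":10,"ty":0,"tz":-30,"rx":0,"ry":0,"rz":0},{"tx":10,"ty":0,"tz":-30,"rx":0,"ry":0,"rz":0},{"tx":0,"ty":0,"tz":0,"rx":0,"ry":0,"rz":0},{"tx":0,"ty":0,"tz":0,"rx":0,"ry":0,"rz":0}]'
python3 - <<'E'
from h import *
from scipy.optimize import least_squares
s=snapshot("scene")
cv2.imwrite("pics/a9.png",cv2.resize(s["frame"][110:230,170:290],None,fx=5,fy=5,interpolation=2))
def P(a,t,r): return proj(s,W(a,r*c(t)-2*s_(t)*-1,52+r*s_(t)+2))
for t in(3.14,3.0): print(t,[((P(a,t,r)-[170,110])*5).round() for a,r in((32,160),(-32,160),(72,104),(-72,104))])
for cam in("scene","top"):
    s=snapshot(cam)
    for n in("salt","spice","lemon","cream_mug","leaf_tab"):
        r=tip_of(n,cam)[:1]
        if r: print(cam,n,np.round(r[0]["xy"],1),round(r[0]["score"],2))
print(tri([ray(snapshot(cam),tip_of("leaf_tab",cam)[0]["xy"]) for cam in("scene","top")]))
E
```

```text
eef_pos: [487.2, -118.8, 58.2]
ft_force: [-4.5, 3.7, 8.7]
time: 19.42
eef_pos: [473.8, -71.5, 245.0]
tool_rot: [[0.203, -0.968, 0.145], [-0.794, -0.25, -0.555], [0.573, -0.003, -0.819]]
ft_force: [-0.1, -0.5, -0.7]
opening: 0.4
3.14 [array([405., 418.]), array([302., 448.]), array([408., 364.]), array([180., 426.])]
3.0 [array([404., 379.]), array([300., 407.]), array([407., 339.]), array([178., 400.])]
scene salt [235.6 178.7] 0.59
scene spice [249.8 191.5] 0.73
scene lemon [252.7 237.7] 0.59
scene cream_mug [315.9 267.3] 0.59
scene leaf_tab [237.1 197.1] 0.84
top salt [176.7 179. ] 0.59
top spice [208.7 177.7] 0.89
top lemon [307.4 235.7] 0.64
top cream_mug [366.7 214.4] 0.81
top leaf_tab [251.6 215. ] 0.79
[ 496.5726986  -122.83846362   43.55495761]
```

View pics/a9.png

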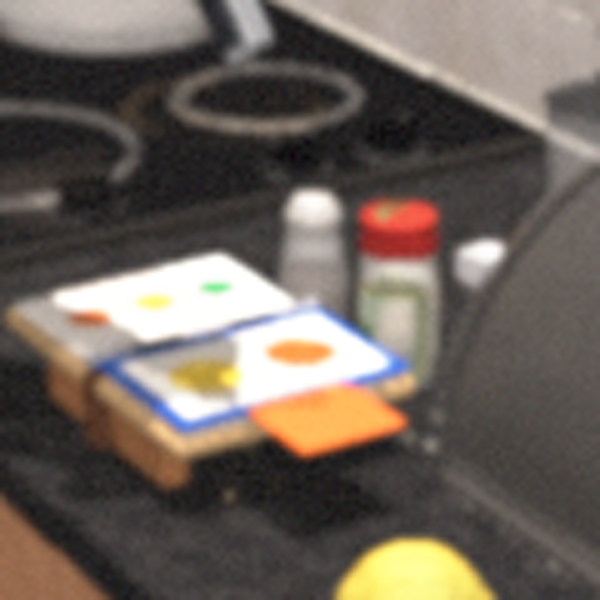

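The leaf is flat. The tab corners at (408,420) and (302,457) match the prediction for 3.14 rad, (405,418) and (302,448), and not the one for 3.0 rad (rows 379 and 407). The jars and lemon are where they were and the arm is well clear, so I'll hand in.

```bash
python3 -c "
from plant import ticket
print(ticket.job_done())"
```

```text
the job is handed in; nothing more can be done
None
```

I pushed the leaf over the spine with closed fingers and pressed it down until it lay flat on the right, then handed the job in at about 20 s of the 48 s allowed. No verdict came back.

**How it was done:** I slid the fingers under the tab from the left, followed the hinge arc over the top, and pressed the tab down until it met the end stop. The highest reading when I checked was about 10 N. I then backed off to about 245 mm above the worktop.

**Last checks:**
- **Leaf:** the tab corners in the scene camera were 3 to 9 pixels (in the 5x enlarged crop) from where they should be at 3.14 rad, and about 40 or more from where they would be at 3.0 rad.
- **Wrist force:** under 1 N after backing off, so nothing was being touched.
- **Loose things:** the pictures showed the jars and lemon standing where they were. The detected pixel positions agreed with the start to within about 3 px, except the lemon. It read 6 px (about 13 mm) off in the top camera, with a low score (0.64), and the arm never came near it.

**What failed or disagreed:**
- The first two move calls were refused because the rows lacked some of the six keys.
- Early tool orientations ran joints 3, 4 and 6 onto their range ends. Joint 6 read -3.053 against a listed limit of -3.05 before I fitted a kinematic model and replanned from the left.
- Triangulating the tab from the two cameras put it at 44 mm height instead of 52 mm. I put this down to network noise, since the corner check and the press force both agree with the leaf being flat.

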